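Lock the photometer's port collar and press its light cover home

TASK

On the bench photometer, turn the winged lock collar clockwise (seen from above) to its stop, so that its wings line up with the two locating posts; then pick up the loose light cover, set it over the collar and press it straight down until it snaps past both spring clips and sits fully down on the rubber seal. Finish while still holding on to the cover and pressing it firmly down on the seal: do not let go. Leave the two dropper bottles standing where they are.

Things in the scene. Friction and masses are not known exactly. Their poses are not given: they have to be found in the camera images.
- photometer: White bench photometer, fixed. Origin: on the vertical axis of its sample port, at bench height. Low deck 27 mm high, from x = -72 to 108, y = -50 to 50 mm; a raised bar (58 mm high, dark display) on its far side from x = 75 mm. Two pointed steel posts (8 mm thick, tops 55 mm above the bench) stand at x = -39.5 and 39.5 mm, y = 0
- port (a point): point on the port's axis at the upper face of the seal, 30 mm above the bench; axes as the photometer's. The seated cover's underside centre lies here, its long side along the photometer's x axis, either way round. The cover goes over collar and posts with 1.5 mm of play each way along x, about 5 mm along y
- lock_collar (a joint): angle of the captive aluminium lock collar, rad: 0 is unlocked, 0.9 is locked at its stop; it grows clockwise seen from above and stays where it is left (0.1 N m of friction). At 0.9 the wings point at the two posts (along the photometer's x axis); at 0 they stand 0.9 rad anticlockwise of that and keep the cover from going down
- collar_grip (a point): point on the collar's axis, 68 mm above the bench, to grip at; its x axis runs along the wings (68 mm tip to tip, 13 mm wide), its y axis across the two knurled flats (40 mm apart, 26 mm long), the place to grip. The collar reaches from 58 to 76 mm above the bench; below it is only its neck, 28 mm thick
- cover: loose grey light cover, a box open below, 96 (x) x 56 (y) x 54 mm high, 3 mm walls, with an upright grip rib on top 46 (x) x 14 (y) x 29 mm high; about 0.1 kg. Stands upright at the start. Origin: centre of its underside; z up. Rounded beads along the lower end edges (to x = -51 and 51 mm) snap under the clips
- cover_grip (a point): point in the cover's grip rib, 74 mm above the cover's underside, 20 mm above its roof; axes as the cover's. Pressing down, the beads meet the clips with the underside about 14 mm above the seal; the push peaks at about 10 N (8 to 15) some 9 mm above it, falls to nothing by about 5 mm, and the clips then pull the cover home
- seal: black rubber seal frame fixed on the deck round the port, its upper face 30 mm above the bench
- dropper_1: small brown dropper bottle with a dark cap, 29 mm thick, 78 mm high, standing loose near the middle of the bench; origin under its centre
- dropper_2: small white dropper bottle, 31 mm thick, 72 mm high, standing loose near the middle of the bench, farther off; origin under its centre
- clip_nose (a point): middle of the rounded nose of the far one of two steel spring clips, at x = 52.5 mm from the port's axis; the near one is at x = -52.5 mm. Noses 26 mm long (y), tops 46 mm above the bench; they spring outward, along x, as the cover passes
Things that resemble listed ones, but are neither listed nor needed, are in the scene too. Leave any yellow look-alike of the photometer alone.

How it is judged:
By the outcome, as a careful person would: the job done as asked, in the order asked, and still so for the second after the job is handed in, while the arm keeps its last pose, push and grip.
It also fails if it takes over 64 s, if anything falls off the work surface, if the arm or the gripper's body presses on something with over 40 N, if the wrist force passes 120 N, or if a joint passes its speed limit or range.

ROBOT

A 6-joint arm with a two-finger parallel gripper is mounted at the origin on a cart in front of the work surface, level with it; the furniture and walls round the work are solid. World frame = base frame: x ahead of the robot, y to its left, z up, the work surface at z = 0. Lengths are in m, angles in rad, forces in N, time in s.
With the tool pointing down it reaches from about 0.35 to 0.85 m from the base axis. Payload 8.1 kg.
Tool frame: the origin (TCP) lies at the very end of the fingers, on their centre line; the grasp point (between the pads) lies 19 mm behind it; y points along the fingers, z is the direction in which the jaws open and shut, and the axes are right-handed (so a half turn about y gives the same grasp; the last joint's range is limited). The gripper opens to 85 mm and grips with 20 to 120 N. Pads are 22 mm wide; open, the fingers measure 114 mm over their backs; the gripper's body (76 mm by 85 mm) begins 54 mm behind the grasp point. The pads swing forward as they close: fully open they stand 13 mm farther back than shut.
Start: joints at [-1.279, 0.13, 1.488, -0, 1.523, -0.085], TCP at [0.221, -0.558, 0.209] pointing down, gripper open.
Joint ranges: [-2.96, 2.96], [-0.89, 2.26], [0.02, 2.5], [-1.34, 4.48], [0, 2.73], [-2.66, 2.66]. Speed limits (rad/s): [2.39, 2.39, 2.79, 3.14, 3.14, 3.14].

INTERFACE

Orientations are given as [roll, pitch, yaw] about the fixed x, y, z axes, in that order (R = Rz(yaw) Ry(pitch) Rx(roll)).
In Python, from cell import r gives the robot as it stands.
- The arm moves only by the tool arm_command, never from a script. Its argument "moves" is text: rows parted by semicolons, each of 5 numbers parted by spaces: the shift along the world's x, y, z in cm, then the turn about the world's z in degrees, then the closure in counts, from 0 (fully open) to 255 (shut). In form: tx ty tz turn claw; .... A call has 1 to 5 rows; each row is the pose to reach, as a shift and turn from the pose commanded when the call began; what a row does not reach only later rows make up. A row lasts 1/12 s, in which the tool goes at most 41.7 mm and 7.16 degrees, less where a joint would pass 70% of its speed; a pose out of reach is approached as far as the arm can. A call with a gripper value outside its range is refused whole. The fingers move at their own pace and stop on an object; "grip_force" is the grip in N (left out, the last holds). Time passes only in rows, so rows that repeat a pose let the fingers close. It gives the time, the measured TCP pose, the force and the opening at its end, in the units of the state.
- r.state(): the state, without advancing time (a new reading comes with each control period).
- r.read_camera(name): name is "scene" or "side" or "wrist"; returns (picture, depth): 480x640x3 uint8, blue, green, red; 480x640 float32, m along the optical axis (not along the pixel's ray), 0 where there is no reading.
- r.camera_params(name): a dict with "intrinsics" (3x3 intrinsics, pixels), "k1" (the pictures are not rectified: a ray, as slopes to the right and down, at radius r is drawn at 1 + k1 r^2 times it, then the intrinsics apply), "extrinsics" (4x4, takes a point from camera to world coordinates); the wrist camera has in their place "tool_from_camera" (4x4, takes a point from camera to tool coordinates, whose origin is the TCP and whose axes are the tool frame's). Camera axes: x right, y down, z forward; pixel columns grow to the right and rows downward; lengths in m; the calibration is good to about 2 mm. A picture is of the moment at which its call begins: read the wrist's pose just before it. camera_params takes no time and is no camera call.
- r.close_job(): hands the job in, once; it reports no verdict.
Trained networks look in the newest picture that a camera, given by its name, has taken for a name from the list of things; names that differ only in an ending like _2 or _b are one class to them, and where a whole thing is asked for, a point or a joint stands for the part that bears it (a point fixed in the world has none). Each returns a list of dicts, best first, with "p" (0 to 1); they miss things now and then, are a little off and sometimes report something else, mostly with a low value. They report only what shows in the picture. A call takes as long as a camera call. They do not tell look-alikes from the thing itself.
- r.cut_out(name, camera): "region" (480x640 bool, what is visible of it).
- r.place_of(name, camera): "xyz" ([x, y, z] in m, in world coordinates, good to about 4 mm: a listed point, or the origin of a listed thing).
The state is a dict: "time_s": time; "joints": joint angles; "qd": joint speeds; "tau": joint torques, N m; "ee_pos": TCP position; "ee_rot": TCP orientation; "contact_force": force on the tool from outside, world axes, zero at the start; "moment": the same for the moment, N m; "width": finger opening in m.
Only numpy, scipy, OpenCV 4.12 (cv2) and the standard library are available. Lean on these libraries where they do the work, as an engineer would, in place of code of your own. Each camera call takes 0.05 s, during which the arm holds its last target.

## Working session

There is one attempt and no reset: what is moved stays moved. The work goes in short steps, Python scripts to look and compute and a tool call to move; the robot and the scene stay as the last step left them, time stands still between calls to the robot, and variables do not carry over. Pictures are saved under pics/ and viewed, and the job is handed in when it is done.

Besides the shell and the picture viewer there is one more tool, called after "Request:" as name(argument=value, ...), one argument or row to a line, values as JSON. arm_command: Moves the arm, as the interface text tells. Its arguments: {"type":"object","properties":{"moves":{"type":"string"},"grip_force":{"type":"number"}},"required":["moves"]}

```bash
mkdir -p pics; ls
python3 - <<'E'
from cell import r
import cv2,numpy as np
s=r.state();print({k:np.round(v,3).tolist() for k,v in s.items()})
for c in ("scene","side"):
    p,d=r.read_camera(c);cv2.imwrite(f"pics/{c}0.png",p);np.save(f"{c}d0.npy",d)
    print(c,r.camera_params(c))
    for n in ("photometer","lock_collar","cover","cover_grip","collar_grip","clip_nose","dropper_1","dropper_2","seal","port"):
        try: print(n,[(np.round(q["xyz"],3).tolist(),round(q["p"],2)) for q in r.place_of(n,c)])
        except Exception as e: print(n,e)
print(r.camera_params("wrist"))
print(r.state()["time_s"])
E
```

```text
pics
{'time_s': 0.0, 'joints': [-1.279, 0.131, 1.489, -0.0, 1.523, -0.085], 'qd': [0.001, -0.001, -0.001, -0.001, -0.001, 0.0], 'tau': [0.001, -56.94, -50.055, -0.0, 0.015, 0.0], 'ee_pos': [0.221, -0.557, 0.208], 'ee_rot': [-1.573, 0.0, -2.765], 'contact_force': [-0.166, 0.349, 0.729], 'moment': [0.01, 0.011, -0.039], 'width': 0.085}
scene {'intrinsics': array([[509.78134925,   0.        , 319.16038869],
       [  0.        , 509.78134925, 245.40018938],
       [  0.        ,   0.        ,   1.        ]]), 'k1': 0.022495678636583343, 'extrinsics': array([[ 0.63193634, -0.43498131,  0.6414419 , -0.49651008],
       [-0.77489058, -0.33947417,  0.53319965, -1.07027079],
       [-0.01417893, -0.83399553, -0.55158899,  0.95426547],
       [ 0.        ,  0.        ,  0.        ,  1.        ]])}
photometer [([0.478, -0.212, -0.0], 0.91), ([0.427, -0.666, -0.005], 0.68)]
lock_collar it knows: clip_nose, collar_grip, cover, cover_grip, dropper, photometer, port, seal
cover [([0.469, 0.2, 0.002], 0.97)]
cover_grip [([0.47, 0.199, 0.073], 0.56), ([0.486, 0.016, -0.001], 0.24)]
collar_grip [([0.
[... 1311 characters left out ...]
seal [([0.427, -0.664, 0.028], 0.44), ([0.474, -0.211, 0.025], 0.4)]
port [([0.422, -0.664, 0.026], 0.91), ([0.476, -0.21, 0.03], 0.8)]
{'intrinsics': array([[386.62641691,   0.        , 316.1722305 ],
       [  0.        , 386.62641691, 231.56086868],
       [  0.        ,   0.        ,   1.        ]]), 'k1': -0.034705735912980075, 'tool_from_camera': array([[-2.37335503e-04,  9.59454338e-01,  2.81864004e-01,
        -7.24087387e-02],
       [ 2.09962848e-04, -2.81863958e-01,  9.59454358e-01,
        -1.64613457e-01],
       [ 9.99999950e-01,  2.86893551e-04, -1.34553442e-04,
         1.16970942e-03],
       [ 0.00000000e+00,  0.00000000e+00,  0.00000000e+00,
         1.00000000e+00]])}
1.0
```

View pics/scene0.png

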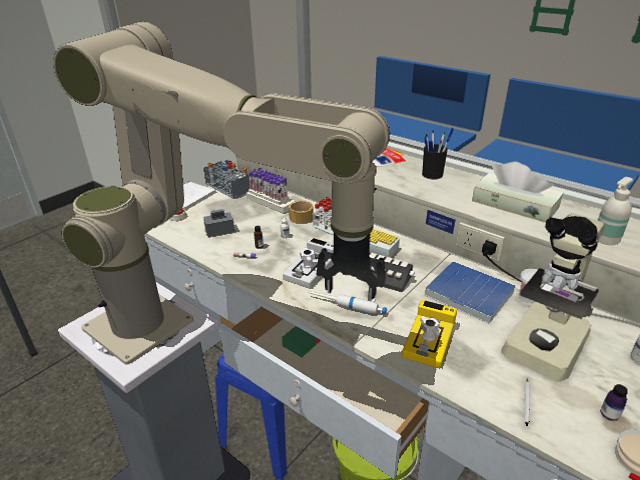

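View pics/side0.png

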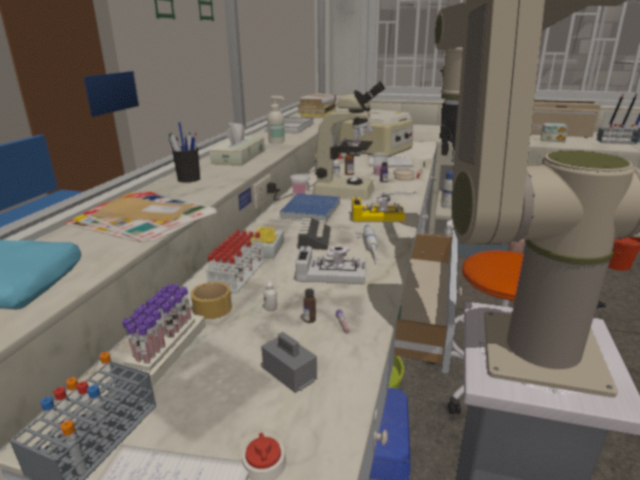

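The scene view shows the white photometer near (320,260) px and the yellow look-alike near (430,335). The cover is near (218,222) and the bottles near (258,237) and (284,228). I'm moving above the white photometer for a wrist view.

Request:
arm_command(
  moves="2.4 3.3 0 6 0; 4.8 6.6 0 12 0; 7.2 9.9 0 18 0; 9.6 13.2 0 24 0; 12 16.5 0 30 0",
)

```text
time_s: 1.42
ee_pos: [0.3415, -0.3914, 0.2092]
ee_rot: [-1.57, 0.0, -2.237]
contact_force: [0.7, -0.5, -0.2]
width: 0.0854
```

Request:
arm_command(
  moves="2.4 3.3 0 0 0; 4.8 6.6 0 0 0; 7.2 9.9 0 0 0; 9.6 13.2 0 0 0; 12 16.5 0 0 0",
)

```text
time_s: 1.83
ee_pos: [0.4617, -0.2262, 0.2094]
ee_rot: [-1.57, 0.0, -2.241]
contact_force: [0.9, -0.9, 0.7]
width: 0.0855
```

Request:
arm_command(
  moves="1.6 1.7 0 0 0; 1.6 1.7 0 0 0; 1.6 1.7 0 0 0;1.6 1.7 0 0 0",
)

```text
time_s: 2.17
ee_pos: [0.4765, -0.2112, 0.209]
ee_rot: [-1.571, -0.001, -2.241]
contact_force: [0.7, -0.1, -0.7]
width: 0.0857
```

```bash
cat > h.py <<'E'
from cell import r
import cv2,numpy as np
from scipy.spatial.transform import Rotation as Ro
def wrist(name):
    s=r.state();p,d=r.read_camera("wrist")
    P=r.camera_params("wrist");T=np.eye(4);T[:3,:3]=Ro.from_euler("xyz",s["ee_rot"]).as_matrix();T[:3,3]=s["ee_pos"]
    E=T@P["tool_from_camera"];cv2.imwrite(f"pics/{name}.png",p)
    return p,d,P,E,s
def cloud(d,P,E,pix):
    pix=np.asarray(pix,float).reshape(-1,2)
    n=cv2.undistortPoints(pix[:,None],P["intrinsics"],np.array([P["k1"],0,0,0.]))[:,0]
    z=d[pix[:,1].astype(int),pix[:,0].astype(int)]
    c=np.c_[n*z[:,None],z];return c@E[:3,:3].T+E[:3,3]
def full(d,P,E):
    v,u=np.mgrid[:480,:640];return cloud(d,P,E,np.c_[u.ravel(),v.ravel()]).reshape(480,640,3)
E
python3 - <<'E'
from h import *
p,d,P,E,s=wrist("w1");X=full(d,P,E);np.save("X1.npy",X);print(s["ee_pos"],s["ee_rot"],s["time_s"],s["contact_force"])
for n in ("photometer","cover","collar_grip","clip_nose","seal","port"):
    print(n,[(np.round(q["xyz"],4).tolist(),round(q["p"],2)) for q in r.place_of(n,"wrist")])
E
```

```text
[ 0.47651062 -0.2111864   0.20904002] [-1.57093294e+00 -5.26358625e-04 -2.24073916e+00] 2.1667 [ 0.65857436 -0.13774577 -0.65940167]
photometer [([0.4776, -0.2123, -0.0016], 0.75)]
cover []
collar_grip [([0.4721, -0.2109, 0.0663], 0.6)]
clip_nose [([0.5261, -0.2029, 0.0428], 0.56)]
seal []
port [([0.4774, -0.2096, 0.0329], 0.95)]
```

View pics/w1.png

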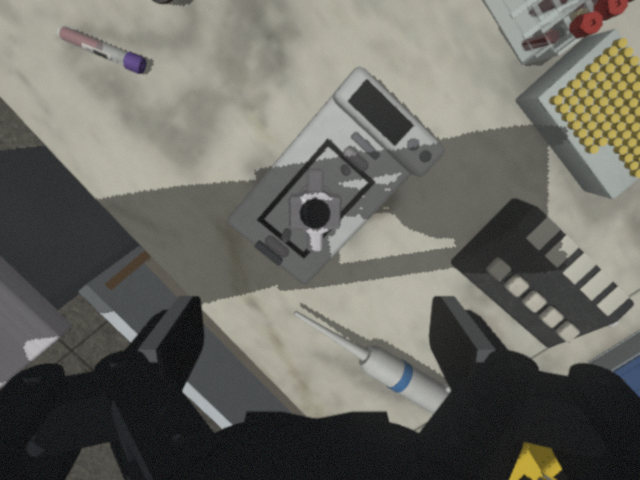

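The wrist view shows the collar with its dark bore at (315,213) and its wings running vertically, along tool x, so the jaws already lie across the flats. Next I measure centre and yaw from depth.

Run:
```python
import numpy as np,cv2
X=np.load("X1.npy");c=np.array([.477,-.21])
def rect(m):
    q=X[m][:,:2].astype(np.float32)*1000
    return len(q),cv2.minAreaRect(q)
R=np.hypot(X[...,0]-c[0],X[...,1]-c[1]);z=X[...,2]
deck=(R<.13)&(z>.022)&(z<.033);print("deck",rect(deck))
col=(R<.045)&(z>.070)&(z<.082);print("collar",rect(col),np.median(z[col]))
bar=(R<.15)&(R>.06)&(z>.052)&(z<.065);print("bar",rect(bar))
for lo,hi in ((.025,.029),(.029,.033),(.04,.05),(.05,.057)):
  m=(R<.06)&(z>lo)&(z<hi);print(lo,m.sum())
m=(R<.06)&(R>.03)&(z>.035)&(z<.06);
for x in X[m][::3]: print(np.round(x*1000,0),end=" ")
```

```text
deck (13095, ((480.8583984375, -210.95718383789062), (152.0536651611328, 99.97000122070312), 10.067645072937012))
collar (2508, ((476.4002380371094, -211.77191162109375), (60.07826232910156, 45.77924346923828), 16.57840919494629)) 0.07554466296653436
bar (5039, ((566.0371704101562, -195.3800811767578), (32.76598358154297, 99.78475952148438), 10.037611961364746))
0.025 7271
0.029 1208
0.04 702
0.05 67
[ 530. -191.   41.] [ 527. -190.   42.] [ 529. -191.   42.] [ 531. -193.   41.] [ 527. -191.   43.] [ 529. -192.   45.] [ 531. -194.   43.] [ 526. -191.   43.] [ 528. -192.   45.] [ 530. -194.   43.] [ 524. -191.   41.] [ 526. -192.   44.] [ 528. -193.   45.] [ 530. -195.   45.] [ 524. -191.   43.] [ 526. -193.   45.] [ 528. -194.   44.] [ 530. -196.   44.] [ 523. -192.   43.] [ 525. -193.   46.] [ 527. -195.   46.] [ 529. -196.   44.] [ 531. -198.   43.] [ 523. -192.   43.] [ 525. -194.   45.] [ 527. -195.   45.] [ 529. -197.   45.] [ 531. -198.   45.] [ 533. -200.   43.] [ 524. -194.   44.] [ 526. -195.   46.] [ 528. -197.   46.] [ 530. -199.   45.] [ 532. -200.   43.] [ 522. -194.   4
[... 3923 characters left out ...]
 [ 426. -223.   45.] [ 428. -225.   45.] [ 430. -227.   43.] [ 420. -220.   43.] [ 423. -221.   46.] [ 425. -223.   46.] [ 427. -225.   45.] [ 429. -227.   43.] [ 431. -230.   40.] [ 423. -223.   45.] [ 425. -224.   46.] [ 428. -226.   46.] [ 429. -228.   44.] [ 431. -230.   43.] [ 423. -224.   46.] [ 425. -226.   45.] [ 428. -227.   46.] [ 430. -229.   45.] [ 422. -224.   44.] [ 424. -226.   46.] [ 426. -228.   45.] [ 428. -229.   45.] [ 430. -231.   43.] [ 423. -227.   44.] [ 426. -228.   45.] [ 428. -230.   46.] [ 429. -232.   43.] [ 423. -228.   44.] [ 426. -229.   46.] [ 427. -232.   43.] [ 423. -229.   45.] [ 425. -230.   45.] [ 427. -232.   44.] [ 423. -231.   44.] [ 426. -232.   45.]
```

Run:
```python
import numpy as np,cv2
X=np.load("X1.npy");c=np.array([.4765,-.2115]);z=X[...,2]
dx=X[...,0]-c[0];dy=X[...,1]-c[1];R=np.hypot(dx,dy);a=np.degrees(np.arctan2(dy,dx))
for lo,hi in ((.055,.066),(.066,.072),(.072,.08)):
    m=(R<.045)&(R>.026)&(z>lo)&(z<hi)
    print(lo,m.sum(),np.histogram(a[m],bins=np.arange(-180,181,15))[0])
m=(R<.045)&(z>.055)&(z<.08)
h,b=np.histogram(a[m],bins=24,range=(-180,180))
print([ (int(x),round(float(R[m&(a>=x)&(a<x+15)].max()*1000),1)) for x in b[:-1] if (m&(a>=x)&(a<x+15)).any()])
p=cv2.imread("pics/w1.png")[130:300,220:420];cv2.imwrite("pics/w1z.png",cv2.resize(p,None,fx=4,fy=3.5,interpolation=cv2.INTER_CUBIC)[:600])
```

```text
0.055 14 [0 0 0 0 0 0 0 0 0 0 0 0 4 0 1 9 0 0 0 0 0 0 0 0]
0.066 122 [ 0  0 13 22 10  0  0  0  0  0  0  0  0  0 24 39 14  0  0  0  0  0  0  0]
0.072 192 [ 0  0 19 62 10  0  0  0  0  0  0  0  0  0 21 72  8  0  0  0  0  0  0  0]
[(-180, 20.3), (-165, 17.7), (-150, 33.4), (-135, 34.3), (-120, 32.9), (-105, 18.0), (-90, 21.3), (-75, 23.1), (-60, 21.6), (-45, 20.2), (-30, 22.6), (-15, 23.4), (0, 40.2), (15, 17.9), (30, 33.7), (45, 33.9), (60, 33.0), (75, 17.6), (90, 21.5), (105, 22.9), (120, 21.6), (135, 20.5), (150, 21.5), (165, 22.8)]
```

View pics/w1z.png

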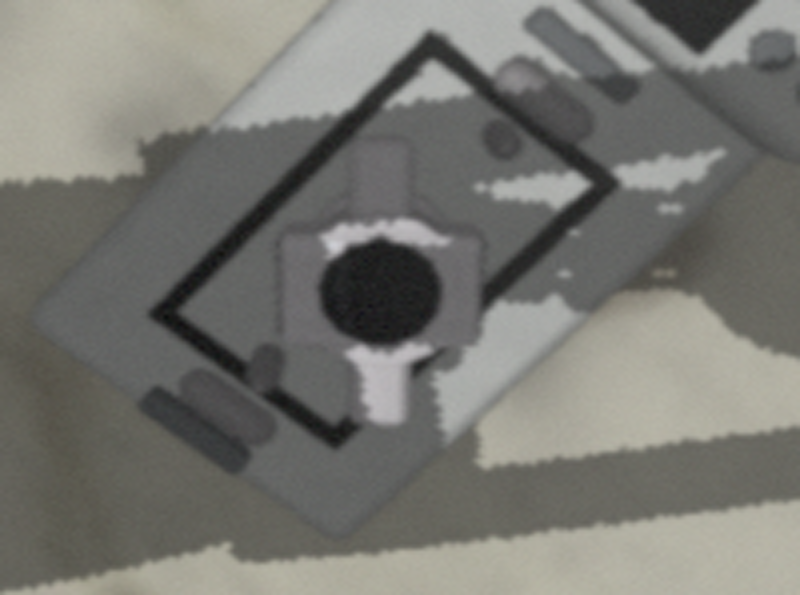

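The wings lie at about 52° world and the photometer at 10.05°, so about 41.7° (0.73 rad) of turn remains to the stop. The tool is already aligned, so I descend and grip.

Request:
arm_command(
  moves="0 0 -4 0 0; 0 0 -8 0 0; 0 0 -12 0 0; 0 0 -14.5 0 0; 0 0 -16.2 0 0",
)

```text
time_s: 2.93
ee_pos: [0.4743, -0.2099, 0.0432]
ee_rot: [-1.576, -0.001, -2.242]
contact_force: [-0.4, -1.0, 0.6]
width: 0.0856
```

Request:
arm_command(
  moves="0 0 0 0 60; 0 0 0 0 150; 0 0 0 0 255; 0 0 0 0 255; 0 0 0 0 255",
  grip_force=35,
)

```text
time_s: 3.35
ee_pos: [0.4762, -0.2101, 0.0493]
ee_rot: [-1.573, 0.0, -2.241]
contact_force: [-12.4, 8.3, 13.6]
width: 0.0385
```

Request:
arm_command(
  moves="0 0 0 0 255; 0 0 0 0 255; 0 0 0 0 255",
)

```text
time_s: 3.6
ee_pos: [0.4761, -0.2101, 0.0492]
ee_rot: [-1.573, 0.0, -2.241]
contact_force: [-11.7, 8.5, 12.5]
width: 0.0384
```

Request:
arm_command(
  moves="-0.1 0.08 0.1 0 255; -0.1 0.08 0.1 0 255",
)

```text
time_s: 3.77
ee_pos: [0.476, -0.21, 0.0494]
ee_rot: [-1.57, 0.0, -2.241]
contact_force: [-4.8, 3.9, 3.2]
width: 0.0378
```

Request:
arm_command(
  moves="-0.05 0.04 0 -6 255; -0.05 0.04 0 -12 255; -0.05 0.04 0 -18 255; -0.05 0.04 0 -24 255; -0.05 0.04 0 -24 255",
)

```text
time_s: 4.18
ee_pos: [0.4763, -0.2104, 0.0495]
ee_rot: [-1.569, 0.001, -2.665]
contact_force: [0.5, -0.8, 0.7]
width: 0.0381
```

```bash
python3 -c "
from cell import r;s=r.state();print(s['moment'],s['contact_force'],s['ee_rot'],s['joints'])"
```

```text
[ 0.00365938  0.1179706  -0.11706562] [ 0.54921921 -0.84287595  0.65689443] [-1.56850458e+00  1.31732715e-03 -2.66504406e+00] [-5.14349859e-01  5.35561677e-02  1.87241354e+00 -1.64165516e-04
  1.21298405e+00  5.79956672e-01]
```

Request:
arm_command(
  moves="0 0 0 -6 255; 0 0 0 -12 255; 0 0 0 -16 255; 0 0 0 -18.5 255; 0 0 0 -18.5 255",
)

```text
time_s: 4.6
ee_pos: [0.4764, -0.2108, 0.0494]
ee_rot: [-1.568, 0.002, -2.981]
contact_force: [0.2, -2.0, 1.0]
width: 0.0381
```

```bash
python3 -c "
from cell import r;s=r.state();print(s['moment'],s['contact_force'],s['ee_rot'],s['joints'])"
```

```text
[-0.39470981 -0.01665236  0.73119519] [ 0.1699008  -2.03871044  1.04714242] [-1.56826989e+00  1.94717065e-03 -2.98064675e+00] [-5.14394790e-01  5.37633961e-02  1.87224643e+00 -8.05743181e-04
  1.21248375e+00  8.95739494e-01]
```

Request:
arm_command(
  moves="0 0 0 -1.5 255; 0 0 0 -1.5 255",
)

```text
time_s: 4.77
ee_pos: [0.4772, -0.2106, 0.0495]
ee_rot: [-1.568, 0.004, -3.006]
contact_force: [5.4, -2.7, -0.7]
width: 0.0381
```

```bash
python3 -c "
from cell import r;s=r.state();print(s['moment'],s['contact_force'],s['ee_rot'],s['joints'])"
```

```text
[-0.35335207 -0.80010379  0.40579008] [ 5.37560236 -2.67227246 -0.74530978] [-1.56828034  0.00364618 -3.00583866] [-5.14167443e-01  5.39247507e-02  1.87196756e+00  2.17212028e-04
  1.21127503e+00  9.20803508e-01]
```

Request:
arm_command(
  moves="0 0 0 0.5 0; 0 0 0 0.5 0; 0 0 0 0.5 0; 0 0 0 0.5 0; 0 0 0 0.5 0",
)

```text
time_s: 5.18
ee_pos: [0.4751, -0.2096, 0.048]
ee_rot: [-1.571, -0.0, -3.0]
contact_force: [0.2, -0.3, 0.2]
width: 0.0854
```

Request:
arm_command(
  moves="0 0 4 0 0; 0 0 8 1 0; 0 0 12 1.7 0; 0 0 16 1.7 0; 0 0 16 1.7 0",
)

```text
time_s: 5.6
ee_pos: [0.4792, -0.2119, 0.2181]
ee_rot: [-1.562, 0.011, -2.97]
contact_force: [1.2, -0.8, 1.4]
width: 0.0855
```

Request:
arm_command(
  moves="0 0 0 0 0; 0 0 0 0 0",
)

```text
time_s: 5.77
ee_pos: [0.4752, -0.2097, 0.2079]
ee_rot: [-1.571, 0.0, -2.971]
contact_force: [-0.3, 0.4, -1.0]
width: 0.0858
```

```bash
cat >> h.py <<'E'
def meas(X,c):
    z=X[...,2];dx=X[...,0]-c[0];dy=X[...,1]-c[1];R=np.hypot(dx,dy);a=np.degrees(np.arctan2(dy,dx))
    def rect(m):
        q=X[m][:,:2].astype(np.float32)*1000;b=cv2.minAreaRect(q);return len(q),np.round(b[0],2),np.round(b[1],2),round(b[2],2)
    print("deck",rect((R<.13)&(z>.022)&(z<.033)));print("bar",rect((R<.15)&(R>.06)&(z>.052)&(z<.065)))
    print("collar",rect((R<.037)&(z>.06)&(z<.082)))
    w=X[(R<.037)&(R>.025)&(z>.06)&(z<.082)][:,:2];q=w-w.mean(0);u=np.linalg.svd(q,full_matrices=False)[2][0];print("wing axis",np.degrees(np.arctan2(u[1],u[0])))
    ax=np.array([np.cos(np.radians(10.05)),np.sin(np.radians(10.05))])
    al=dx*ax[0]+dy*ax[1]
    for sg in (-1,1):
        m=(abs(al*sg-.0395)<.008)&(R<.048)&(z>.048)&(z<.06);print("post",sg,m.sum(),np.median(X[m],0)*1000)
        m=(abs(al*sg-.0525)<.009)&(R<.06)&(z>.0445)&(z<.05)&(R>.046);print("clip",sg,m.sum(),X[m].mean(0)*1000)
E
python3 - <<'E'
from h import *
p,d,P,E,s=wrist("w2");X=full(d,P,E);np.save("X2.npy",X);print(s["ee_pos"],s["ee_rot"],s["time_s"],s["contact_force"])
meas(X,[.4765,-.2115])
for n in ("photometer","collar_grip","clip_nose","port"):
    print(n,[(np.round(q["xyz"],4).tolist(),round(q["p"],2)) for q in r.place_of(n,"wrist")])
E
```

```text
[ 0.47524617 -0.20967171  0.20792998] [-1.57067502e+00  1.42015136e-04 -2.97051700e+00] 5.7667 [-0.28897542  0.44698396 -1.02101254]
deck (13179, array([ 478.8 , -211.57]), array([145.67,  99.97]), 10.19)
bar (5417, array([ 566.23, -195.6 ]), array([32.9 , 99.25]), 10.34)
collar (2637, array([ 476.84, -211.95]), array([46.24, 60.33]), 66.4)
wing axis -169.57855564769284
post -1 5 [ 436.5497546  -218.8498537    53.89915734]
clip -1 128 [ 425.1530053  -221.1373834    45.29626164]
post 1 54 [ 515.78065278 -204.94545261   51.17502254]
clip 1 170 [ 528.11931981 -202.79502663   45.33313267]
photometer [([0.4775, -0.2146, -0.0006], 0.58)]
collar_grip [([0.4714, -0.2119, 0.0669], 0.96), ([0.476, -0.2151, -0.002], 0.36)]
clip_nose [([0.5256, -0.2041, 0.0404], 0.81)]
port []
```

View pics/w2.png

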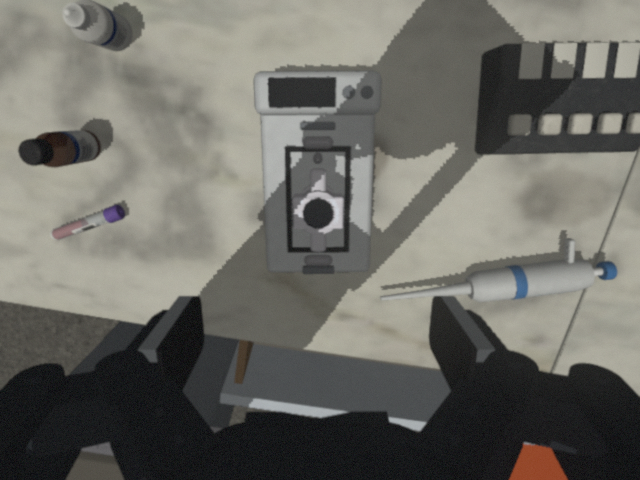

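The wrist view shows the wings in line with the posts: collar at (318,212), wings vertical along the deck. The measured wing axis is 10.4° and the clip line 10.1°. Next the cover's yaw, from the saved depth images.

Run:
```python
from h import *
for c in ("scene","side"):
    P=r.camera_params(c);X=full(np.load(c+"d0.npy"),P,P["extrinsics"]);z=X[...,2]
    m=(np.hypot(X[...,0]-.47,X[...,1]-.2)<.06)
    for lo,hi in ((.048,.06),(.076,.088)):
        k=m&(z>lo)&(z<hi);q=X[k][:,:2].astype(np.float32)*1000
        print(c,lo,len(q),cv2.minAreaRect(q) if len(q)>5 else "")
```

```text
scene 0.048 199 ((470.64105224609375, 191.68634033203125), (65.53568267822266, 97.09551239013672), 60.876312255859375)
scene 0.076 42 ((470.53912353515625, 192.51663208007812), (22.892608642578125, 45.08488464355469), 58.1761474609375)
side 0.048 859 ((471.19482421875, 198.10299682617188), (57.87772750854492, 98.66383361816406), 59.855712890625)
side 0.076 182 ((469.840576171875, 198.89483642578125), (15.11523723602295, 46.683128356933594), 59.999488830566406)
```

The cover lies at about (0.470, 0.198) with yaw −30°.

Request:
arm_command(
  moves="0 4.1 0 -4 0; 0 8.2 0 -8 0; -0.2 12.3 0 -12 0; -0.2 16.4 0 -16 0; -0.2 20.5 0 -20 0",
)

```text
time_s: 6.43
ee_pos: [0.4724, -0.003, 0.2073]
ee_rot: [-1.571, -0.001, 2.959]
contact_force: [0.9, -0.1, -0.0]
width: 0.0857
```

Request:
arm_command(
  moves="0 4.1 0 -4 0; 0 8.2 0 -8 0; -0.2 12.3 0 -12 0; -0.2 16.4 0 -16 0; -0.3 20.3 0 -20 0",
)

```text
time_s: 6.85
ee_pos: [0.4694, 0.2004, 0.2074]
ee_rot: [-1.57, -0.001, 2.611]
contact_force: [0.2, -0.8, 0.0]
width: 0.0856
```

Request:
arm_command(
  moves="0 0 0 0 0; 0 0 0 0 0;0 0 0 0 0;0 0 0 0 0",
)

```text
time_s: 7.18
ee_pos: [0.4702, 0.1971, 0.2076]
ee_rot: [-1.57, -0.0, 2.614]
contact_force: [-0.3, -0.5, -0.2]
width: 0.0857
```

Run:
```python
from h import *
p,d,P,E,s=wrist("w3");X=full(d,P,E);np.save("X3.npy",X);print(s["ee_pos"],s["ee_rot"],s["time_s"],s["contact_force"])
z=X[...,2];m=(np.hypot(X[...,0]-.47,X[...,1]-.2)<.065)
for lo,hi in ((.050,.058),(.078,.088)):
    k=m&(z>lo)&(z<hi);q=X[k][:,:2].astype(np.float32)*1000
    print(lo,len(q),cv2.minAreaRect(q),np.median(z[k]))
for n in ("cover","cover_grip"):
    print(n,[(np.round(q["xyz"],4).tolist(),round(q["p"],2)) for q in r.place_of(n,"wrist")])
```

```text
[0.47024289 0.19713217 0.20759125] [-1.56977837e+00 -3.33614520e-04  2.61395329e+00] 7.1833 [-0.28980499 -0.45456336 -0.17194764]
0.05 6248 ((471.5933837890625, 196.06356811523438), (56.11168670654297, 96.1559066772461), 59.72257995605469) 0.05375865941763139
0.078 1047 ((471.5426330566406, 195.67971801757812), (13.444337844848633, 45.95355224609375), 59.51430892944336) 0.08259527305595082
cover [([0.4684, 0.2001, -0.0032], 0.62)]
cover_grip [([0.4667, 0.1944, 0.074], 0.61)]
```

View pics/w3.png

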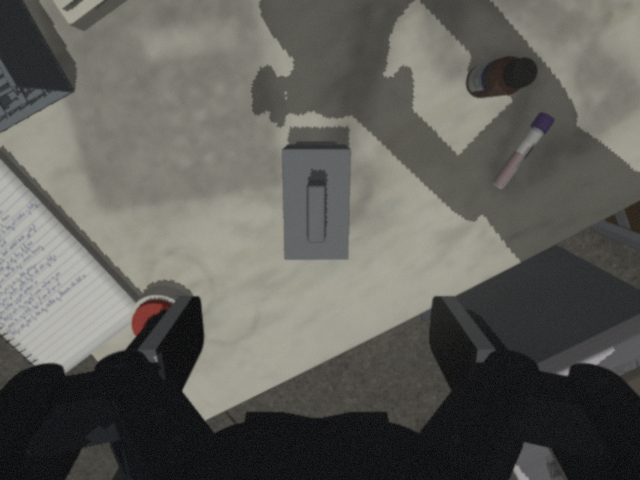

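The view shows the cover's rib at (316,210), aligned with the tool. Measured centre is (471.6, 195.9) mm. I centre the tool, descend and grip.

Request:
arm_command(
  moves="0.2 0 -4 0 0; 0.2 0 -8 0 0; 0.2 0 -12 0 0; 0.2 0 -14 0 0; 0.2 0 -15 0 0",
)

```text
time_s: 7.75
ee_pos: [0.4695, 0.1964, 0.0539]
ee_rot: [-1.566, -0.004, 2.613]
contact_force: [-0.6, 0.0, -0.9]
width: 0.0857
```

Request:
arm_command(
  moves="0 0 0 0 0; 0 0 0 0 0; 0 0 0 0 100; 0 0 0 0 160; 0 0 0 0 200",
  grip_force=70,
)

```text
time_s: 8.17
ee_pos: [0.4738, 0.1987, 0.0601]
ee_rot: [-1.573, 0.002, 2.614]
contact_force: [-1.6, -0.5, 0.4]
width: 0.0517
```

Request:
arm_command(
  moves="0 0 0 0 230; 0 0 0 0 255; 0 0 0 0 255; 0 0 0 0 255; 0 0 0 0 255",
)

```text
time_s: 8.58
ee_pos: [0.4725, 0.1983, 0.0587]
ee_rot: [-1.571, 0.0, 2.614]
contact_force: [-3.1, -0.7, 5.6]
width: 0.0109
```

Request:
arm_command(
  moves="0 0 0 0 255; 0 0 1.5 0 255; 0 0 4 0 255; 0 0 8 0 255; 0 0 12 0 255",
)

```text
time_s: 9.0
ee_pos: [0.4706, 0.1978, 0.1776]
ee_rot: [-1.568, -0.003, 2.614]
contact_force: [1.4, 0.1, 0.2]
width: 0.0102
```

Request:
arm_command(
  moves="0 0 3 0 255; 0 0 3 0 255; 0 0 3 0 255;0 0 3 0 255",
)

```text
time_s: 9.33
ee_pos: [0.4719, 0.1982, 0.2072]
ee_rot: [-1.57, -0.001, 2.614]
contact_force: [0.1, 0.2, -1.3]
width: 0.0103
```

Run:
```python
from h import *
p,d,P,E,s=wrist("w4");X=full(d,P,E);np.save("X4.npy",X);print(s["ee_pos"],s["ee_rot"],s["time_s"],s["contact_force"],s["width"])
np.save("E4.npy",E)
```

```text
[0.47188958 0.19820391 0.20723502] [-1.57013558e+00 -6.43889382e-04  2.61433773e+00] 9.3333 [ 0.05696294  0.21063844 -1.3337392 ] 0.010319488330186234
```

View pics/w4.png

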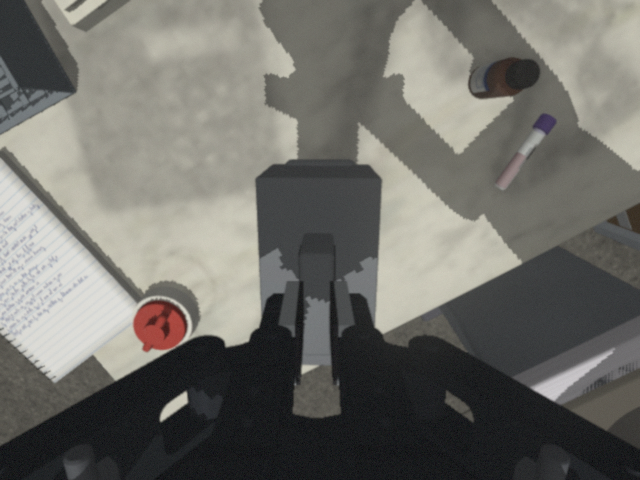

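The view shows the rib held between the pads at (317,290), with the roof spanning rows 178 to about 360. I measure the cover's pose in the tool frame.

Run:
```python
from h import *
X=np.load("X4.npy");P=r.camera_params("wrist");s=r.state()
T=np.eye(4);T[:3,:3]=Ro.from_euler("xyz",s["ee_rot"]).as_matrix();T[:3,3]=s["ee_pos"]
def tool(X,pos,rot): return (X-pos)@Ro.from_euler("xyz",rot).as_matrix()*1000
t=tool(X,s["ee_pos"],s["ee_rot"])
m=(abs(t[...,0])<60)&(abs(t[...,2])<40)
# roof
v,u=np.mgrid[:480,:640]
k=m&(u>250)&(u<390)&(v>150)&(v<250)&(t[...,1]<12)&(t[...,1]>-10)
A=t[k];print(len(A),"y hist",np.histogram(A[:,1],20))
y0=np.median(A[:,1]);kk=k&(abs(t[...,1]-y0)<4)
a=t[kk];c=np.c_[a[:,0],a[:,2],np.ones(len(a))];print("plane",np.linalg.lstsq(c,a[:,1],rcond=None)[0])
print("x range",np.percentile(a[:,0],[0,.5,50,99.5,100]),"z range",np.percentile(a[:,2],[0,.5,50,99.5,100]))
# edges: for rows, left/right z
for row in range(182,250,8):
    b=t[row][kk[row]];print(row,b[:,0].mean().round(2),b[:,2].min().round(2),b[:,2].max().round(2))
k2=m&(v>330)&(v<380)&(u>300)&(u<335);b=t[k2&(abs(t[...,1]-y0)<5)];print("rear",len(b),b[:,0].min() if len(b) else '',b[:,0].max() if len(b) else '')
# before grasp: cover rel tool in same manner, X3 roof
X3=np.load("X3.npy");z=X3[...,2];
t3=tool(X3,np.array([.47024289,.19713217,.20759125]),[-1.56977837,-3.33614520e-04,2.61395329])
k=(abs(t3[...,0])<60)&(abs(t3[...,2])<40)&(z>.05)&(z<.058);a=t3[k];print("pre roof",np.percentile(a[:,0],[0,.5,99.5,100]),np.percentile(a[:,2],[0,.5,99.5,100]),np.median(a[:,1]))
X2=np.load("X2.npy");t2=tool(X2,np.array([0.47524617,-0.20967171,0.20792998]),[-1.57067502,1.42015136e-04,-2.970517])
pt=tool(np.array([.4764,-.2119,.05]),np.array([0.47524617,-0.20967171,0.20792998]),[-1.57067502,1.42015136e-04,-2.970517]);print("port in tool",pt)
```

```text
8974 y hist (array([  30,   23,   31,   34,   16,   21,   18,   21,   26,   24,  328,
       2809, 4127, 1168,   71,   77,   26,   29,   77,   18]), array([-9.97842992, -8.88046177, -7.78249362, -6.68452547, -5.58655731,
       -4.48858916, -3.39062101, -2.29265286, -1.19468471, -0.09671655,
        1.0012516 ,  2.09921975,  3.1971879 ,  4.29515605,  5.3931242 ,
        6.49109236,  7.58906051,  8.68702866,  9.78499681, 10.88296496,
       11.98093311]))
plane [-0.00874926 -0.02545466  3.20885559]
x range [-48.78536781 -48.63985065 -33.74141138 -15.31557182 -14.7311223 ] z range [-27.4759684  -26.97165727   0.98123702  28.26411705  28.96254317]
182 -46.44 -27.03 28.01
190 -42.91 -27.14 28.32
198 -39.32 -27.39 28.38
206 -35.68 -26.93 28.23
214 -31.98 -27.06 28.5
222 -28.27 -27.46 28.1
230 -24.48 -26.82 28.31
238 -20.69 -27.16 28.4
246 -16.8 -27.48 28.16
rear 276 40.97242016484595 47.66837093921097
pre roof [-49.83234822 -49.71440625  45.7083851   46.29921877] [-27.99881882 -27.66549298  27.81559882  28.15911209] 153.83123669450708
port in tool [ -0.73520875 157.93037503   2.37303468]
```

Run:
```python
from h import *
def tool(X,pos,rot): return (X-pos)@Ro.from_euler("xyz",rot).as_matrix()*1000
def pl(t,k):
    a=t[k];c=np.c_[a[:,0],a[:,2],np.ones(len(a))]
    s=np.linalg.lstsq(c,a[:,1],rcond=None)[0];rr=abs(c@s-a[:,1])<2;return np.linalg.lstsq(c[rr],a[rr,1],rcond=None)[0]
t3=tool(np.load("X3.npy"),np.array([.47024289,.19713217,.20759125]),[-1.56977837,-3.33614520e-04,2.61395329])
print(pl(t3,(abs(t3[...,0])<47)&(abs(t3[...,2])<26)&(abs(t3[...,1]-154)<3)))
print(pl(t3,(abs(t3[...,0])<120)&(abs(t3[...,2])<120)&(abs(t3[...,1]-207.6)<4)))
s=r.state();t=tool(np.load("X4.npy"),s["ee_pos"],s["ee_rot"])
v,u=np.mgrid[:480,:640]
print(pl(t,(u>265)&(u<375)&(v>180)&(v<230)&(abs(t[...,1]-3.3)<3)))
print(pl(t,(abs(t[...,0])<120)&(abs(t[...,2])<120)&(abs(t[...,1]-207.6)<4)))
d=t[(v>178)&(v<250)&(u>250)&(u<300)]
print(r.state()["joints"])
```

```text
[3.83577443e-04 2.01091196e-03 1.53803533e+02]
[5.74229090e-04 1.63548747e-03 2.08392340e+02]
[ 0.00397737 -0.02556363  3.59368589]
[2.03187345e-03 2.69802846e-03 2.07142755e+02]
[ 2.97406977e-01 -1.07165251e-01  1.73266591e+00  1.28414040e-05
  1.51876959e+00  2.39546626e+00]
```

The cover is held, with tool-x offset −0.5 mm, TCP about 3 mm above the roof, and a small 1.5° roll. Now I carry it above the port, with clearance over the bottles.

Request:
arm_command(
  moves="0 -4 0 4 255; 0 -8 0 8 255; 0 -12 0 12 255; 0 -16 0 16 255; 0 -20 0 20 255",
)

```text
time_s: 9.8
ee_pos: [0.4707, -0.0031, 0.2058]
ee_rot: [-1.571, -0.004, 2.968]
contact_force: [1.7, -0.1, -0.3]
width: 0.0104
```

Request:
arm_command(
  moves="0 -4 0 4 255; 0.2 -8 0 8 255; 0.2 -12 0 12 255; 0.4 -16 0 16 255; 0.4 -20 0 20.3 255",
)

```text
time_s: 10.22
ee_pos: [0.475, -0.2032, 0.2058]
ee_rot: [-1.573, -0.003, -2.962]
contact_force: [1.2, 0.3, -1.6]
width: 0.0101
```

Request:
arm_command(
  moves="0 -0.9 0 0 255; 0 -0.9 0 0 255; 0 -0.9 0 0 255;0 -0.9 0 0 255;0 -0.9 0 0 255",
)

```text
time_s: 10.63
ee_pos: [0.4762, -0.2091, 0.2074]
ee_rot: [-1.572, -0.001, -2.964]
contact_force: [-0.5, -0.1, -1.0]
width: 0.0106
```

```bash
python3 -c "
from cell import r;s=r.state();print(s['ee_pos'],s['moment'],s['contact_force'],s['ee_rot'],s['joints'],s['width'])"
```

```text
[ 0.47620826 -0.20912966  0.20744169] [ 0.00127872 -0.03007606 -0.03335972] [-0.49823999 -0.10590054 -1.04738783] [-1.57184669e+00 -7.21798700e-04 -2.96431037e+00] [-5.12662983e-01 -8.46835021e-02  1.70958299e+00  3.51194580e-04
  1.51791843e+00  8.80832662e-01] 0.010644089642450895
```

Request:
arm_command(
  moves="-0.05 -0.14 -2 0 255; -0.05 -0.14 -4 0 255; -0.05 -0.14 -5.5 0 255; -0.05 -0.14 -5.5 0 255; -0.05 -0.14 -5.5 0 255",
)

```text
time_s: 11.05
ee_pos: [0.4754, -0.2106, 0.1525]
ee_rot: [-1.572, -0.001, -2.964]
contact_force: [-0.3, 0.1, -1.7]
width: 0.0107
```

Run:
```python
from h import *
s=r.state();print(s['ee_pos'],s['contact_force'],s['ee_rot'],s['width'])
for c in ("scene","side"):
    p,d=r.read_camera(c)
    P=r.camera_params(c);X=full(d,P,P["extrinsics"]);np.save("X5%s.npy"%c,X)
    q=cv2.projectPoints(np.array([[.476,-.21,.08]]),cv2.Rodrigues(P["extrinsics"][:3,:3].T)[0],-P["extrinsics"][:3,:3].T@P["extrinsics"][:3,3],P["intrinsics"],np.array([P["k1"],0,0,0]))[0].ravel().astype(int);print(c,q)
    a=p[max(0,q[1]-75):q[1]+75,q[0]-100:q[0]+100];cv2.imwrite(f"pics/{c}5.png",cv2.resize(a,None,fx=4,fy=4,interpolation=cv2.INTER_CUBIC))
```

```text
[ 0.47535324 -0.2106445   0.15248482] [-0.3026621   0.10517287 -1.66546183] [-1.57217279e+00 -1.46742151e-03 -2.96402679e+00] 0.010741889829988055
scene [306 249]
side [337 247]
```

View pics/side5.png

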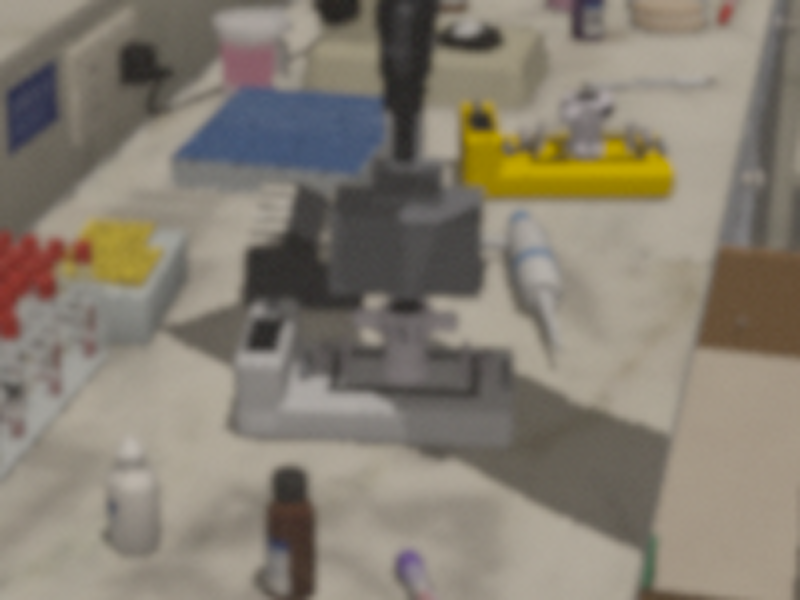

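View pics/scene5.png

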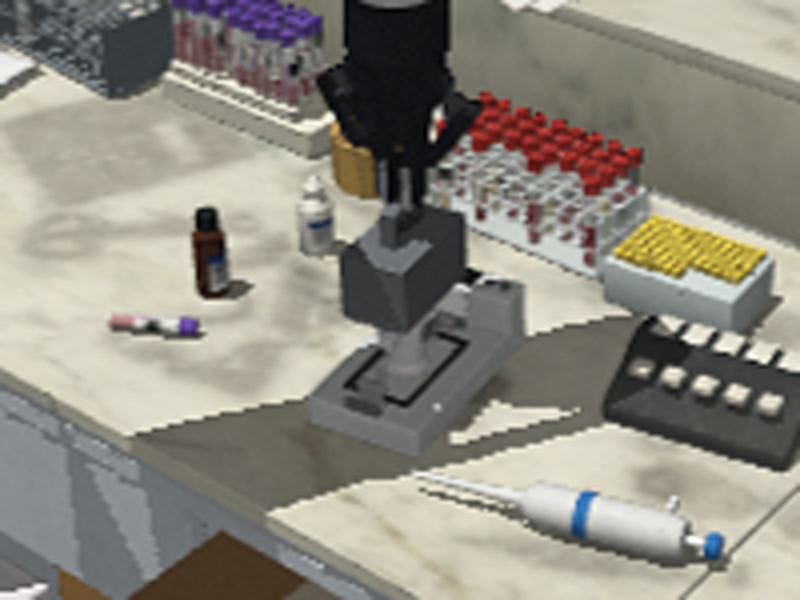

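The cover hangs centred over the collar in both views (side picture about (405,245), scene about (403,270)). The bottles are standing. I descend in steps.

Request:
arm_command(
  moves="0.03 0 -1.5 0 255; 0.03 0 -3 0 255; 0.03 0 -3.7 0 255; 0.03 0 -3.7 0 255;0.03 0 -3.7 0 255",
)

```text
time_s: 11.57
ee_pos: [0.4763, -0.2121, 0.1168]
ee_rot: [-1.571, 0.0, -2.965]
contact_force: [0.8, -0.4, -0.0]
width: 0.0103
```

Request:
arm_command(
  moves="0 0 -0.5 0 255; 0 0 -0.9 0 255; 0 0 -0.9 0 255",
)

```text
time_s: 11.82
ee_pos: [0.476, -0.212, 0.1067]
ee_rot: [-1.571, -0.0, -2.966]
contact_force: [-0.5, -0.2, -1.4]
width: 0.0104
```

Request:
arm_command(
  moves="0 0 -0.3 0 255; 0 0 -0.6 0 255; 0 0 -0.6 0 255",
  grip_force=90,
)

```text
time_s: 12.07
ee_pos: [0.4764, -0.2123, 0.1013]
ee_rot: [-1.57, 0.001, -2.966]
contact_force: [-0.1, 0.2, 2.4]
width: 0.0092
```

Request:
arm_command(
  moves="0 0 -0.2 0 255; 0 0 -0.4 0 255; 0 0 -0.4 0 255",
)

```text
time_s: 12.32
ee_pos: [0.4774, -0.2128, 0.0987]
ee_rot: [-1.569, 0.003, -2.966]
contact_force: [0.8, 0.4, 6.8]
width: 0.0091
```

Request:
arm_command(
  moves="0 0 -0.2 0 255; 0 0 -0.4 0 255; 0 0 -0.4 0 255",
)

```text
time_s: 12.57
ee_pos: [0.4767, -0.2124, 0.0937]
ee_rot: [-1.57, 0.001, -2.965]
contact_force: [0.4, 0.3, -0.3]
width: 0.0091
```

Request:
arm_command(
  moves="0 0 -0.2 0 255; 0 0 -0.4 0 255; 0 0 -0.4 0 255",
)

```text
time_s: 12.82
ee_pos: [0.4763, -0.2125, 0.0888]
ee_rot: [-1.57, 0.0, -2.966]
contact_force: [2.9, -4.0, -1.1]
width: 0.0091
```

Request:
arm_command(
  moves="0 0 -0.2 0 255; 0 0 -0.3 0 255; 0 0 -0.3 0 255",
)

```text
time_s: 13.07
ee_pos: [0.4769, -0.2138, 0.0882]
ee_rot: [-1.568, 0.001, -2.966]
contact_force: [-3.1, -3.7, 13.4]
width: 0.0092
```

Request:
arm_command(
  moves="0 0 0 0 255; 0 0 0 0 255; 0 0 0 0 255",
)

```text
time_s: 13.32
ee_pos: [0.4768, -0.2138, 0.0882]
ee_rot: [-1.568, 0.001, -2.966]
contact_force: [-3.9, -4.2, 12.5]
width: 0.0092
```

Request:
arm_command(
  moves="0 0.05 -0.1 0 255; 0 0.1 -0.2 0 255; 0 0.1 -0.2 0 255; 0 0.1 -0.2 0 255",
)

```text
time_s: 13.65
ee_pos: [0.477, -0.214, 0.088]
ee_rot: [-1.565, 0.001, -2.966]
contact_force: [-10.7, -5.2, 25.3]
width: 0.009
```

Run:
```python
from h import *
p,d,P,E,s=wrist("w6");print(s['ee_pos'],s['contact_force'],s['moment'],s['ee_rot'],s['width'],s['time_s'])
def tool(X,pos,rot): return (X-pos)@Ro.from_euler("xyz",rot).as_matrix()*1000
X=full(d,P,E);t=tool(X,s["ee_pos"],s["ee_rot"]);v,u=np.mgrid[:480,:640]
k=(u>265)&(u<375)&(v>180)&(v<235)&(abs(t[...,1]-3.3)<6)
w=X[k];A=np.c_[w[:,0]-s["ee_pos"][0],w[:,1]-s["ee_pos"][1],np.ones(len(w))];print("roof plane",len(w),np.linalg.lstsq(A,w[:,2],rcond=None)[0],np.median(w[:,2]))
m=(abs(t[...,0])<70)&(abs(t[...,2])<45)&(abs(X[...,2]-.027)<.004)&(v<300);print("deck z",np.median(X[m][:,2]))
for c in ("scene","side"):
    p,d=r.read_camera(c);P=r.camera_params(c);X=full(d,P,P["extrinsics"])
    dx=X[...,0]-.4765;dy=X[...,1]+.2117;ca,sa=np.cos(.1763),np.sin(.1763);a=dx*ca+dy*sa;b=-dx*sa+dy*ca
    m=(abs(a)<.044)&(abs(b)<.025)&(abs(b)>.01)&(abs(X[...,2]-.084)<.012)
    for sg in(-1,1):
        q=m&(b*sg>0);print(c,"roof z",sg,q.sum(),np.median(X[q][:,2]) if q.any() else '')
    q=(abs(a)<.06)&(abs(b)<.04)&(X[...,2]>.06)&(X[...,2]<.09);print("ext",np.percentile(a[q],[1,99]),np.percentile(b[q],[1,99]))
    x,y=((306,249),(337,247))[c=="side"]
    cv2.imwrite(f"pics/{c}6.png",cv2.resize(p[y-75:y+75,x-100:x+100],None,fx=4,fy=4,interpolation=cv2.INTER_CUBIC))
```

```text
[ 0.47703103 -0.21396903  0.08804278] [-10.67770248  -5.19035715  25.26696213] [-0.90050547  1.76162385  0.00410247] [-1.56532533e+00  1.45947447e-03 -2.96603151e+00] 0.00895507328846084 13.65
roof plane 5855 [-0.00035191 -0.00305507  0.08378302] 0.08375638848789477
deck z 0.026751683082415434
scene roof z -1 94 0.08347923904511301
scene roof z 1 29 0.08314818299780713
ext [-0.05328093  0.04323781] [-0.03616031  0.02059032]
side roof z -1 38 0.08603546447545066
side roof z 1 171 0.08444229830582783
ext [-0.04793159  0.04641684] [-0.02897736  0.02958155]
```

View pics/side6.png

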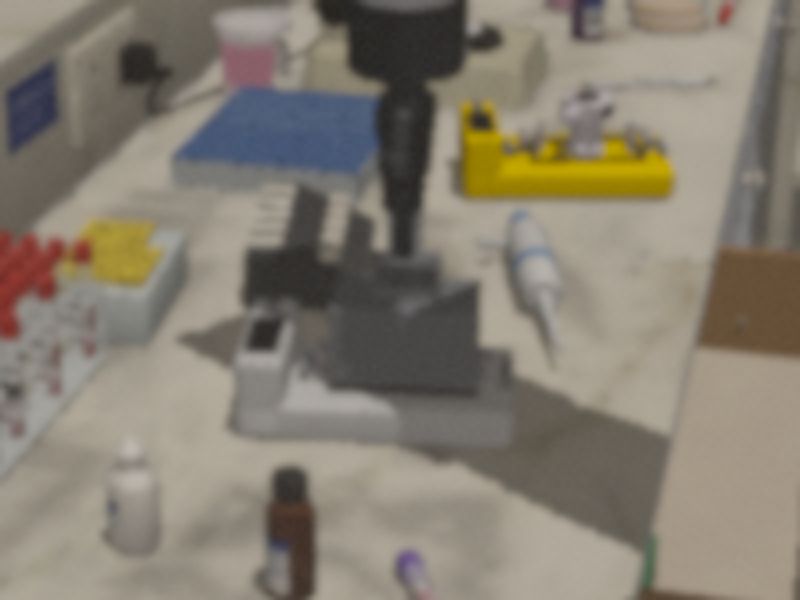

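View pics/scene6.png

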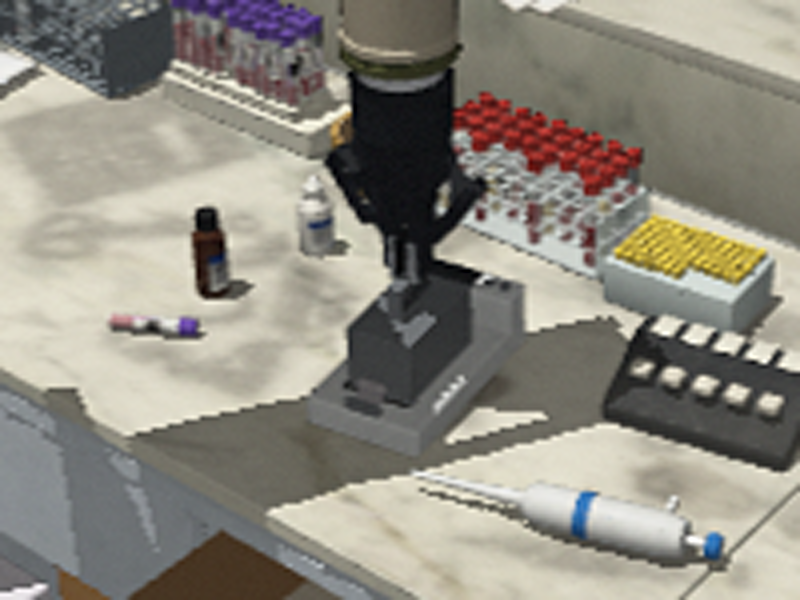

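View pics/w6.png

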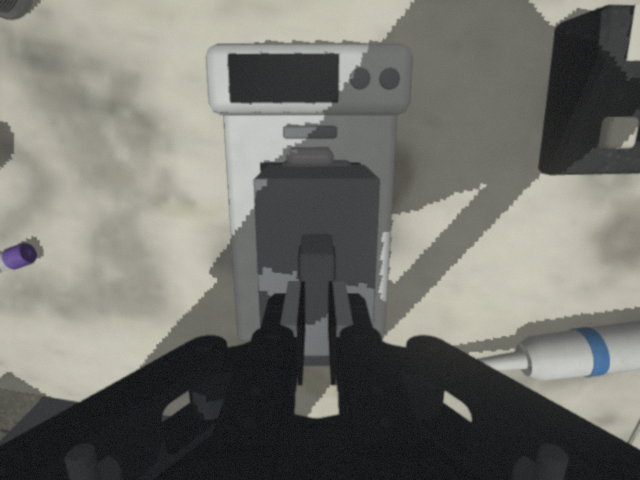

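Request:
arm_command(
  moves="-0.05 0 0 0 255; -0.1 -0.05 0 0 255; -0.1 -0.05 0 0 255; -0.1 -0.05 0 0 255; -0.1 -0.05 0 0 255",
)

```text
time_s: 14.22
ee_pos: [0.4769, -0.2141, 0.088]
ee_rot: [-1.565, 0.003, -2.966]
contact_force: [-5.3, -4.3, 21.8]
width: 0.0091
```

Request:
arm_command(
  moves="0 0 0 0 255; 0 0 0 0 255; 0 0 0 0 255; 0 0 0 0 255; 0 0 0 0 255",
)

```text
time_s: 14.63
ee_pos: [0.477, -0.2141, 0.088]
ee_rot: [-1.565, 0.003, -2.966]
contact_force: [-5.0, -4.4, 22.4]
width: 0.0089
```

Steady at about 22 N down, level and seated. Handing in.

```bash
python3 -c "
from cell import r;print(r.close_job());s=r.state();print(s['time_s'],s['contact_force'],s['ee_pos'])"
```

```text
the job is handed in; nothing more can be done
None
the job is handed in; nothing more can be done
```

The collar is turned to its stop and the cover is seated on the seal. I handed the job in at 14.6 s, still gripping the cover and pressing it down with about 22 N.

- **Collar:** I turned it clockwise until the moment rose to 0.73 N m and the grip slipped against the stop. The wings then measured about 10.4°, against 10.1° for the line through the clips. It started about 42° from the stop, not the full 0.9 rad (52°).
- **Cover:** The downward push reached at least 7 N at the clips, then fell to nothing, and the cover stopped on the seal. The wrist camera put the roof 83.8 mm above the bench (84 mm expected when seated) and level within about 0.2°.
- **Bottles:** Both dropper bottles were still standing where they were in the last camera pictures.

**Disagreements and leftovers:**
- The side camera read the roof 0.5 to 2 mm higher, within its calibration error and noise.
- About 5 N of sideways force in x and 4 N in y remained at the end.
- The cover tilted about 1.5° in the grip when lifted. It levelled once seated.

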